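Stir the drying beads, then hold the bayonet lid half closed

TASK

With the red-handled rod, stir the beads in the clear canister round in small circles until every one of them is well shifted from its place, then hang the rod back in its stand. Then fit the blue bayonet lid into the canister's mouth and twist it clockwise to the green half-way mark, well short of the click of the lock at the red mark. The lid is sprung back, so finish while holding it there, fully down and still, and keep the beads inside and the specimens, vials and brush where they are.

Things in the scene. Friction and masses are not known exactly. Their poses are not given: they have to be found in the camera images.
- canister_rim (a point): Clear drying canister fixed to the table, 88 mm across, aluminium rim 96 mm across, top 70 mm above the table. Point: centre of the mouth, level with the rim's top, z up. The mouth is a hole 67 mm across through the 5 mm thick rim, with two notches 17 mm wide on this point's +x and -x axes, reaching to 40 mm from the axis. White lines mark the notches' edges.
- canister_floor (a point): Centre of the canister's inner floor, 65 mm below the rim's top; the inside below the rim is 80 mm across.
- green_mark (a point): Green half-way mark on the rim's top, 45 degrees clockwise (seen from above) from the +x notch; a second one lies opposite. Red marks at 92 degrees clockwise: locked.
- lid_grip (a point): Blue bayonet lid, about 120 g, standing upright on its plug on the table. Point: centre of its grip bar, 52 mm long along x, 14 mm thick along y, 24 mm high, with 20 mm free between bar and flange. White lines on the flange show +x and -x, the lugs' directions. Turned by 180 degrees it is the same lid.
- lid_seat (a point): Centre of the underside of the lid's flange (76 mm across, 5 mm thick), 37 mm under the bar's centre, same axes; it meets canister_rim when the lid is fully down. At the start it is 19 mm above the table.
- lid_lug (a point): One of the lid's two steel lugs (this one on +x, the other on -x), 10 mm wide, 8 to 15 mm below the flange, reaching to 37 mm from the axis, on a plug 62 mm across, 19 mm long, tapered at its foot. With bar and notches in line, plug and lugs drop in until the flange rests on the rim; then the lid turns only clockwise seen from above, lugs under the rim.
- shutter (a joint): Sprung shutter ring inside the canister (orange tabs outside), in rad, 0 at rest. The lugs push it clockwise: it reads the lid's turning angle from the notches less about 0.12 rad (about 0.67 at the green mark). Its spring turns the lid back with about 0.05 N m at half-way.
- catch (a joint): Lock catch under the rim, in m: 0 at rest; a lug riding over it, from about 55 degrees of lid turn on, pushes it outward by up to 2.5 mm; it clicks back when the lid is locked at about 92 degrees.
- rod_grip (a point): Stirring rod hanging upright in the wooden stand, about 60 g. Point: centre of its red square handle, 14 x 14 mm, 50 mm high, sides along this point's x and y. A red collar under the handle, 22 mm across, 4 mm thick, rests on the stand: its underside is 29 mm below this point. Below it hangs a steel shaft 9 mm thick.
- rod_tip (a point): The rounded lower end of the stirring rod, 109 mm below the handle's centre.
- stand_hole (a point): Centre of the 15 mm hole in the top plate of the fixed wooden stand, level with the plate's top, 88 mm above the table. The plate is 8 mm thick, 70 x 80 mm, open below. The rod's tip must be lifted above it to free the rod.
- bead0_center (a point): White drying bead, 18 mm ball, about 11 g (centre). Five beads lie in a loose ring on the canister's floor, about 18 mm from its axis, with a free middle 17 mm across for the rod. A rod circling no further than 16 mm from the axis pushes them out to the wall without jamming them against it.
- bead1_center (a point): Orange drying bead, 18 mm ball, about 11 g (centre). Five beads lie in a loose ring on the canister's floor, about 18 mm from its axis, with a free middle 17 mm across for the rod. A rod circling no further than 16 mm from the axis pushes them out to the wall without jamming them against it.
- bead2_center (a point): White drying bead, 18 mm ball, about 11 g (centre). Five beads lie in a loose ring on the canister's floor, about 18 mm from its axis, with a free middle 17 mm across for the rod. A rod circling no further than 16 mm from the axis pushes them out to the wall without jamming them against it.
- bead3_center (a point): Orange drying bead, 18 mm ball, about 11 g (centre). Five beads lie in a loose ring on the canister's floor, about 18 mm from its axis, with a free middle 17 mm across for the rod. A rod circling no further than 16 mm from the axis pushes them out to the wall without jamming them against it.
- bead4_center (a point): White drying bead, 18 mm ball, about 11 g (centre). Five beads lie in a loose ring on the canister's floor, about 18 mm from its axis, with a free middle 17 mm across for the rod. A rod circling no further than 16 mm from the axis pushes them out to the wall without jamming them against it.
- skull: Bystander: fossil skull fragment, about 130 x 90 x 60 mm (underside centre)
- jawbone: Bystander: fossil jaw piece with teeth, about 115 x 34 x 36 mm (underside centre)
- vial_a: Bystander: small upright vial with a white cap, 26 mm across, 50 mm high (underside centre)
- vial_b: Bystander: small upright vial with a black cap, 26 mm across, 50 mm high (underside centre)
- brush: Bystander: dusting brush lying near the robot (origin under its middle)
Not all that is in view belongs to the job. What is shaped like the part that bears stand_hole but black is not meant.

How it is judged:
By the outcome, as a careful person would: the job done as asked, in the order asked, and still so for the second after the job is handed in, while the arm keeps its last pose, push and grip.
It also fails if it takes over 72 s, if anything falls off the work surface, if the arm or the gripper's body presses on something with over 40 N, if the wrist force passes 120 N, or if a joint passes its speed limit or range.

ROBOT

A 6-joint arm with a two-finger parallel gripper is mounted at the origin on the work surface. World frame = base frame: x ahead of the robot, y to its left, z up, the work surface at z = 0. Lengths are in m, angles in degrees, forces in N, time in s.
With the tool pointing down it reaches from about 0.25 to 0.725 m from the base axis. Payload 9.7 kg.
Tool frame: the origin (TCP) lies on the centre line of the jaws, within the pads' length; the fingertips stand 14 mm ahead of it and the grasp point (between the pads) lies 5 mm behind it; z points along the fingers, y is the line along which they close (so a half turn about z gives the same grasp; the last joint's range is limited). The gripper opens to 85 mm and grips with 20 to 120 N. Pads are 22 mm wide; open, the fingers measure 114 mm over their backs; the gripper's body (76 mm by 85 mm) begins 54 mm behind the grasp point. The pads swing forward as they close: fully open they stand 13 mm farther back than shut.
Start: joints at [-70.015, 4.979, 10.078, 95.1, 0, 90], TCP at [0.188, -0.517, 0.245] pointing down, gripper open.
Joint ranges: [-179.16, 179.16], [-48.56, 103.87], [-65.8, 70.77], [-126.05, 130.52], [-82.76, 87.17], [-180, 180]. Speed limits (degrees/s): [127.2, 127.2, 147.25, 180, 180, 180].

INTERFACE

Orientations are given as [roll, pitch, yaw] about the fixed x, y, z axes, in that order (R = Rz(yaw) Ry(pitch) Rx(roll)).
In Python, from workcell import bot, camera, get_calibration, ticket gives the robot as it stands. The module is installed in compiled form; this text tells all that it offers.
- The arm moves only by the tool send_rows, never from a script. Its arguments are lists of equal length, an entry for each row: "linear": the shift along the tool's x, y, z in m, a list of three; "twist": the turn, a rotation vector about the tool's x, y, z in units of 10 degrees (1.0 is 10 degrees), a list of three; "gripper": the opening in per cent of the stroke, from 0 (shut) to 100 (fully open). In form: {"linear": [[x, y, z], ...], "twist": [[wx, wy, wz], ...], "gripper": [gripper, ...]}. A call has 1 to 8 rows; each row shifts and turns the commanded pose from where the row before left it, along the tool's axes as they then stand; what a row does not reach is not made up. A row lasts 1/8 s, in which the tool goes at most 62.5 mm and 10.7 degrees, less where a joint would pass 70% of its speed; a pose out of reach is approached as far as the arm can. A call with a gripper value outside its range is refused whole. The fingers move at their own pace and stop on an object; "grip_force" is the grip in N (left out, the last holds). Time passes only in rows, so rows that do not move let the fingers close. It gives the time, the measured TCP pose, the force, the opening and the grip force at its end, in the units of the state.
- bot.get_obs(): the state, without advancing time (a new reading comes with each control period).
- camera(name): name is "scene" or "top" or "wrist"; returns the picture (480x640x3 uint8, red, green, blue); there is no depth.
- get_calibration(name): a dict with "fx", "fy", "cx", "cy" (pixels), "k1" (the pictures are not rectified: a ray, as slopes to the right and down, at radius r is drawn at 1 + k1 r^2 times it, then the intrinsics apply), "origin" and "orientation" of the camera in the world; the wrist camera has in their place "hand_eye" (4x4, takes a point from camera to tool coordinates, whose origin is the TCP and whose axes are the flange's). Camera axes: x right, y down, z forward; pixel columns grow to the right and rows downward; lengths in m; the calibration is good to about 2 mm. A picture is of the moment at which its call begins: read the wrist's pose just before it. get_calibration takes no time and is no camera call.
- ticket.job_done(): hands the job in; it is judged then, once.
The state is a dict: "time": time; "q": joint angles; "qd": joint speeds; "joint_efforts": joint torques, N m; "ee_pos": TCP position; "tcp_rot": TCP orientation; "wrist_force": force on the tool from outside, world axes, zero at the start; "torque": the same for the moment, N m; "opening": finger opening in m; "grasp_force": force on a finger pad.
Only numpy, scipy, OpenCV 4.12 (cv2) and the standard library are available. Lean on these libraries where they do the work, as an engineer would, in place of code of your own. Each camera call takes 0.05 s, during which the arm holds its last target. There are 200 camera calls.

## Working session

There is one attempt and no reset: what is moved stays moved. The work goes in short steps, Python scripts to look and compute and a tool call to move; the robot and the scene stay as the last step left them, time stands still between calls to the robot, and variables do not carry over. Pictures are saved under pics/ and viewed, at most 10 in all, crops included, and the job is handed in when it is done.

Besides the shell and the picture viewer there is one more tool, called as a command line: name --argument value ..., lists and objects as JSON in quotes. send_rows: Moves the arm, as the interface text tells. Its arguments: {"type":"object","properties":{"linear":{"type":"array"},"twist":{"type":"array"},"gripper":{"type":"array"},"grip_force":{"type":"number"}},"required":["linear","twist","gripper"]}

```bash
mkdir -p pics
cat > h.py <<'E'
import numpy as np, cv2
from scipy.spatial.transform import Rotation as R
from workcell import bot, camera, get_calibration
def cam(name, obs=None):
    c=get_calibration(name)
    if 'hand_eye' in c:
        o=obs or bot.get_obs(); T=np.array(c['hand_eye']); Rt=R.from_euler('xyz',o['tcp_rot'],degrees=True).as_matrix()
        return c, Rt@T[:3,:3], Rt@T[:3,3]+np.array(o['ee_pos'])
    Rm=R.from_euler('xyz',c['orientation'],degrees=True).as_matrix() if np.size(c['orientation'])==3 else np.array(c['orientation'])
    return c,Rm,np.array(c['origin'])
def px2w(C,uv,z):
    c,Rm,o=C; d=np.array([(uv[0]-c['cx'])/c['fx'],(uv[1]-c['cy'])/c['fy']]); s=d.copy()
    for _ in range(20): s=d/(1+c['k1']*(s@s))
    r=Rm@np.array([s[0],s[1],1]); return o+r*(z-o[2])/r[2]
def w2px(C,p):
    c,Rm,o=C; q=Rm.T@(np.array(p)-o); s=q[:2]/q[2]; s=s*(1+c['k1']*(s@s)); return np.array([c['cx']+c['fx']*s[0],c['cy']+c['fy']*s[1]])
def snap(name,f):
    o=bot.get_obs(); im=camera(name); cv2.imwrite('pics/'+f,cv2.cvtColor(im,cv2.COLOR_RGB2BGR)); return im,cam(name,o)
E
python3 - <<'E'
from h import *
a,_=snap('top','raw_top.png'); b,_=snap('scene','raw_scene.png')
for n in ['top','scene','wrist']: print(get_calibration(n))
print(bot.get_obs())
E
```

```text
{'fx': 462.27990136828436, 'fy': 462.27990136828436, 'cx': 312.94384712065914, 'cy': 240.74498103898293, 'k1': -0.09892337672323942, 'origin': array([ 0.48038794, -0.0161244 ,  1.10121814]), 'orientation': array([-178.08046096,    0.4103072 ,  -89.8966977 ])}
{'fx': 465.7907201523875, 'fy': 465.7907201523875, 'cx': 318.39204344261145, 'cy': 243.35560704157155, 'k1': -0.08672626648939073, 'origin': array([0.85309558, 0.60005231, 0.62819507]), 'orientation': array([-127.26753721,    0.44365447,  150.1094291 ])}
{'fx': 363.5209774727741, 'fy': 363.5209774727741, 'cx': 318.5638383932122, 'cy': 238.9462925271253, 'k1': -0.0683193625281504, 'hand_eye': array([[-8.83399929e-04, -9.63404779e-01, -2.68049344e-01,
         6.66957281e-02],
       [ 9.99999318e-01, -6.46262976e-04, -9.72904775e-04,
        -1.00653470e-03],
       [ 7.64070743e-04, -2.68050021e-01,  9.63404693e-01,
        -1.29593751e-01],
       [ 0.00000000e+00,  0.00000000e+00,  0.00000000e+00,
         1.00000000e+00]])}
{'time': 0.1, 'q': array([-7.00151393e+01,  5.00748567e+00,  1.00398448e+01,  9.51004382e+01,
       -2.24897121e-03,  9.00013186e+01]), 'qd': array([-0.01147456, -0.08830565,  0.23153826,  0.01582322,  0.03887388,
       -0.01097247]), 'joint_efforts': array([-1.58360699e-04, -5.21562088e+01,  4.65654194e+01,  1.59840711e-02,
       -1.62983406e-05, -1.81317387e-05]), 'ee_pos': array([ 0.1878992 , -0.51670467,  0.24466603]), 'tcp_rot': array([-1.79931921e+02,  2.25053635e-03,  1.99835448e+01]), 'wrist_force': array([0.50101138, 0.48084592, 0.04979422]), 'torque': array([-0.00279524,  0.00931685,  0.04355464]), 'grasp_force': 0.0, 'opening': 0.08517844997221559}
```

View pics/raw_top.png

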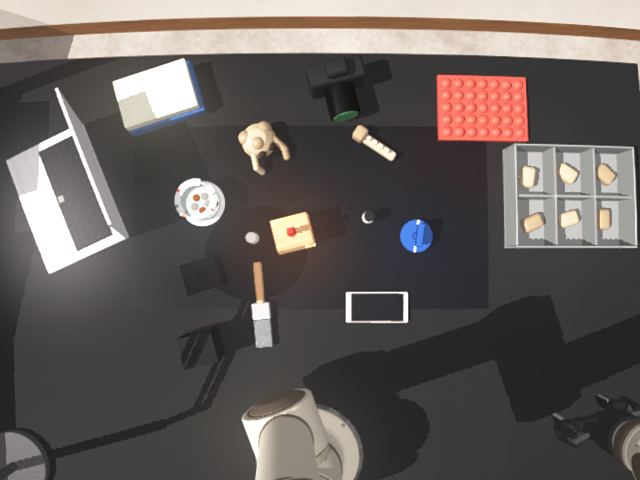

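View pics/raw_scene.png

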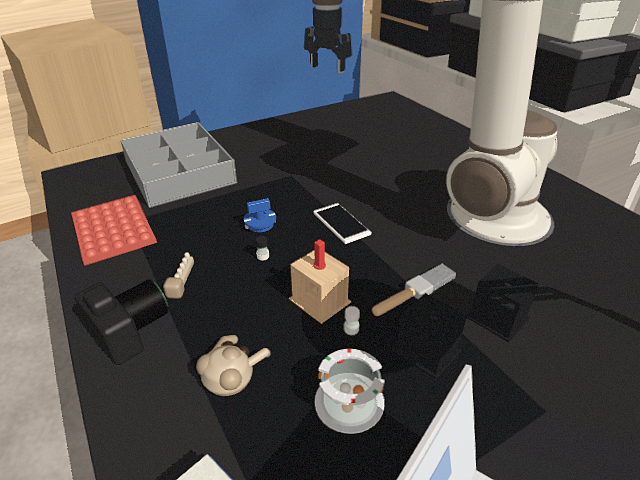

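In the top view, the rod's red handle is at (291,232) in the wooden stand. The black stand lookalike is at (203,275), not meant. The canister is at (200,203) and the blue lid at (416,236). Nothing else red and upright or blue and round could be confused with these. One close crop to check the choice.

Run:
```python
from h import *
im=cv2.imread('pics/raw_top.png'); C=cam('top')
cs=[]
for (u,v) in [(200,203),(292,233),(416,236)]:
    cs.append(cv2.resize(im[v-32:v+32,u-28:u+28],(266,304),interpolation=cv2.INTER_CUBIC))
sc=cv2.imread('pics/raw_scene.png'); 
ss=[cv2.resize(sc[v-42:v+42,u-37:u+37],(266,296),interpolation=cv2.INTER_CUBIC) for u,v in [(350,388),(320,275),(260,218)]]
cv2.imwrite('pics/crop1.png',np.vstack([np.hstack(cs),np.hstack(ss)]))
for n,uv,z in [('can',(200,203),.07),('rodtop',(291,232),.142),('lid',(416.5,236),.024),('lidbar',(418,235),.068)]: print(n,px2w(C,uv,z).round(4))
print(w2px(C,[0.5,0,0]))
```

```text
can [0.5998 0.2464 0.07  ]
rodtop [0.5306 0.0365 0.142 ]
lid [ 0.528  -0.2507  0.024 ]
lidbar [ 0.5283 -0.2445  0.068 ]
[309.50097374 247.98918363]
```

View pics/crop1.png

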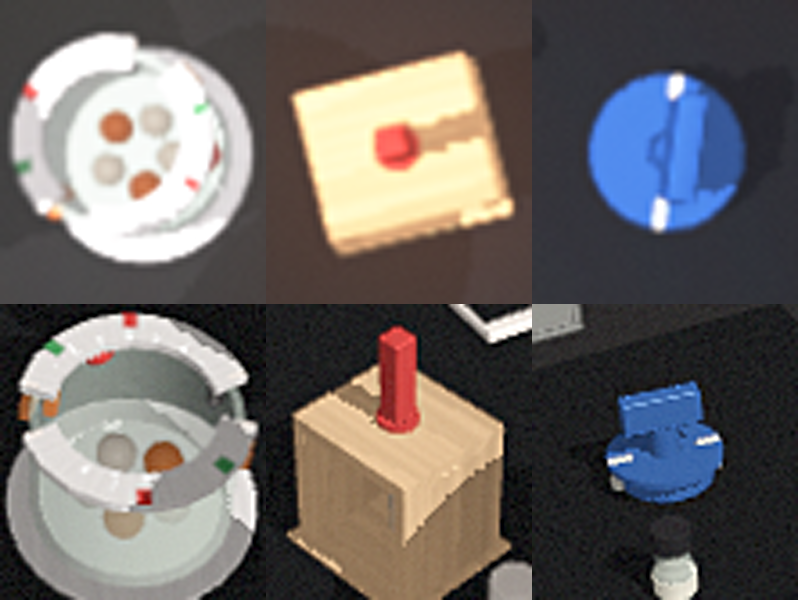

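send_rows --linear '[[0.0463,-0.0365,-0.001],[0.0463,-0.0365,-0.001],[0.0463,-0.0365,-0.001],[0.0463,-0.0365,-0.001],[0.0463,-0.0365,-0.001],[0.0463,-0.0365,-0.001],[0.0463,-0.0365,-0.001],[0.0463,-0.0365,-0.001]]' --twist '[[0,0,0],[0,0,0],[0,0,0],[0,0,0],[0,0,0],[0,0,0],[0,0,0],[0,0,0]]' --gripper '[100,100,100,100,100,100,100,100]'

```text
time: 1.1
ee_pos: [0.4369, -0.114, 0.2532]
tcp_rot: [180.0, -0.0, 20.0]
wrist_force: [0.6, -0.7, 0.2]
opening: 0.0854
grasp_force: 0.0
```

send_rows --linear '[[0.0463,-0.0365,-0.001],[0.0463,-0.0365,-0.001],[0.0463,-0.0365,-0.001],[0,0,0],[0,0,0]]' --twist '[[0,0,0],[0,0,0],[0,0,0],[0,0,0.5],[0,0,0]]' --gripper '[50,50,50,50,50]'

```text
time: 1.72
ee_pos: [0.5294, 0.0351, 0.2556]
tcp_rot: [-180.0, 0.1, 15.1]
wrist_force: [-0.3, -0.1, 0.0]
opening: 0.0428
grasp_force: 0.0
```

```bash
cat >> h.py <<'E'
def plan(p,yaw=None):
    "tool-frame shift to world TCP p and twist (10deg units) to yaw, tool down; shift given in present tool axes"
    o=bot.get_obs(); Rt=R.from_euler('xyz',o['tcp_rot'],degrees=True)
    d=Rt.inv().apply(np.array(p)-o['ee_pos']); t=None
    if yaw is not None: t=(Rt.inv()*R.from_euler('xyz',[180,0,yaw],degrees=True)).as_rotvec(degrees=True)/10
    print('pose',np.round(o['ee_pos'],4),np.round(o['tcp_rot'],2),'q',np.round(o['q'],1),'t',round(o['time'],2),'shift',d.round(4),'twist',t)
E
python3 - <<'E'
from h import *
snap('wrist','w1.png'); plan([.53,.035,.26],15)
E
```

```text
pose [0.5292 0.0345 0.2559] [-1.80e+02  5.00e-02  1.51e+01] q [  3.7   2.6   8.7  96.2  -0.  168.6] t 1.77 shift [ 0.0009 -0.0003 -0.0041] twist [-0.00045654  0.00467245  0.00985408]
```

View pics/w1.png

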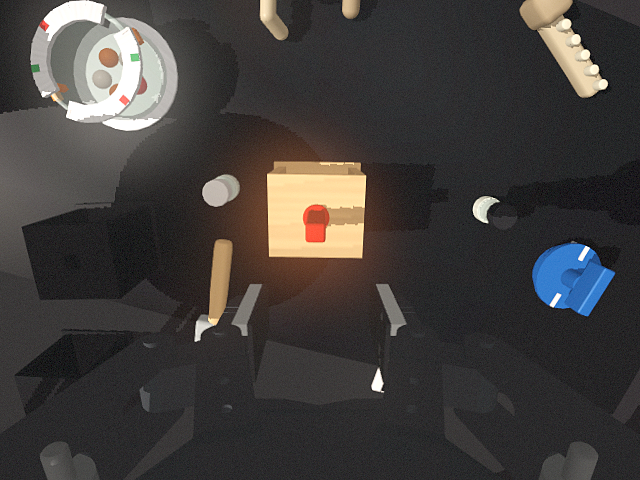

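The handle's top face is at about (315.5,232), square to the picture, so yaw 15 is right. The lid is at (575,278), and the canister is at the upper left (88,62).

Run:
```python
from h import *
im=cv2.imread('pics/w1.png'); C=cam('wrist')
hsv=cv2.cvtColor(im,cv2.COLOR_BGR2HSV)[200:250,290:340].astype(int)
m=((hsv[...,0]<8)|(hsv[...,0]>172))&(hsv[...,1]>150)
for v in range(0,50,3): 
    xs=np.where(m[v])[0]; print(v+200, (xs.min()+290,xs.max()+290, im[v+200,316]) if len(xs) else '')
p=px2w(C,(315.5,232),.142); print(p); print(px2w(C,(316.5,214),.088))
plan([p[0],p[1],.112],15)
T=cam('top');print(px2w(T,(291,232),.142), w2px(T,p))
```

```text
200 
203 
206 (np.int64(310), np.int64(322), array([ 60,  86, 255], dtype=uint8))
209 (np.int64(306), np.int64(326), array([ 59,  91, 255], dtype=uint8))
212 (np.int64(304), np.int64(327), array([ 44,  80, 170], dtype=uint8))
215 (np.int64(303), np.int64(328), array([ 47,  76, 172], dtype=uint8))
218 (np.int64(303), np.int64(328), array([ 50,  78, 174], dtype=uint8))
221 (np.int64(304), np.int64(328), array([ 45,  71, 170], dtype=uint8))
224 (np.int64(305), np.int64(327), array([ 54,  85, 229], dtype=uint8))
227 (np.int64(306), np.int64(324), array([ 68,  94, 255], dtype=uint8))
230 (np.int64(306), np.int64(324), array([ 62,  88, 254], dtype=uint8))
233 (np.int64(306), np.int64(324), array([ 57,  86, 253], dtype=uint8))
236 (np.int64(306), np.int64(324), array([ 58,  88, 253], dtype=uint8))
239 (np.int64(306), np.int64(324), array([ 61,  86, 253], dtype=uint8))
242 
245 
248 
[0.53196736 0.03864535 0.142     ]
[0.53354123 0.03869888 0.088     ]
pose [0.5292 0.0345 0.2559] [-1.80e+02  5.00e-02  1.51e+01] q [  3.7   2.6   8.7  96.2  -0.  168.6] t 1.77 shift [ 0.0039 -0.0033  0.1439] twist [-0.00045654  0.00467245  0.00985408]
[0.53064188 0.03645258 0.142     ] [289.94839877 231.36192296]
```

send_rows --linear '[[0.003,-0.0027,0.044],[0,0,0.05],[0,0,0.04],[0,0,0.01],[0,0,0],[0,0,0],[0,0,0],[0,0,0]]' --twist '[[0,0,0],[0,0,0],[0,0,0],[0,0,0],[0,0,0],[0,0,0],[0,0,0],[0,0,0]]' --gripper '[50,50,50,50,30,10,0,0]' --grip_force 60

```text
time: 2.78
ee_pos: [0.5325, 0.0378, 0.1143]
tcp_rot: [179.9, -0.2, 15.0]
wrist_force: [-0.6, -1.5, 7.0]
opening: 0.0132
grasp_force: 59.1
```

Run:
```python
from h import *
o=bot.get_obs(); print(o['opening'],o['grasp_force'],o['wrist_force']); plan([.53,.035,.112],15)
```

```text
0.013225069931994548 59.09838795661926 [-0.58175132 -1.46529634  7.00375827]
pose [0.5325 0.0378 0.1143] [ 1.7994e+02 -1.7000e-01  1.4990e+01] q [  4.1   2.   -7.5  80.3  -0.  169.1] t 2.77 shift [-0.0032  0.002   0.0023] twist [ 0.00567989 -0.01662129 -0.00141118]
```

send_rows --linear '[[0,0,-0.01],[0,0,-0.02],[0,0,-0.05],[0,0,-0.05],[0,0,0]]' --twist '[[0,0,0],[0,0,0],[0,0,0],[0,0,0],[0,0,0]]' --gripper '[0,0,0,0,0]'

```text
time: 3.4
ee_pos: [0.5329, 0.0381, 0.2473]
tcp_rot: [179.9, -0.4, 15.0]
wrist_force: [0.0, 0.2, -1.6]
opening: 0.0136
grasp_force: 58.4
```

Run:
```python
from h import *
print(px2w(cam('top'),(196,199.4),.07))
o=bot.get_obs(); o['ee_pos']=np.array([.5292,.0345,.2559]); o['tcp_rot']=[-179.93,.05,15.1]
C=cam('wrist',o); print(px2w(C,(88,62),.07))
o=bot.get_obs(); print(o['opening'],o['grasp_force'],o['wrist_force'])
plan([.59,.25,.235],35)
```

```text
[0.60798347 0.25570013 0.07      ]
[0.60558847 0.25449288 0.07      ]
0.013562998716471469 58.417001366615295 [ 0.02527303  0.18872394 -1.61966287]
pose [0.5329 0.0381 0.2473] [179.93  -0.41  14.99] q [  4.1   2.4   7.6  94.8   0.  169.1] t 3.4 shift [ 0.1099 -0.19    0.0128] twist [ 0.01440313 -0.03950352 -2.00073737]
```

send_rows --linear '[[0,0,0],[0,0,0],[0.037,-0.0271,0],[0.037,-0.0271,0],[0.037,-0.0271,0],[0.037,-0.0271,0],[0.037,-0.0271,0],[0,0,0]]' --twist '[[0,0,-1],[0,0,-1],[0,0,0],[0,0,0],[0,0,0],[0,0,0],[0,0,0],[0,0,0]]' --gripper '[0,0,0,0,0,0,0,0]'

```text
time: 4.4
ee_pos: [0.6055, 0.2578, 0.24]
tcp_rot: [-179.9, 0.1, 35.2]
wrist_force: [-0.3, -0.7, -0.5]
opening: 0.0129
grasp_force: 58.5
```

Run:
```python
from h import *
im,C=snap('wrist','w2.png'); plan([.6065,.255,.235],35); print(w2px(C,[.6065,.255,.07]))
```

```text
pose [0.6053 0.2563 0.2407] [-1.7997e+02  1.3000e-01  3.5110e+01] q [ 22.9  20.7  28.1  97.6   0.  167.8] t 4.45 shift [0.0003 0.0017 0.0057] twist [-0.00289689  0.01308884  0.01054514]
[323.96996956 220.76125716]
```

View pics/w2.png

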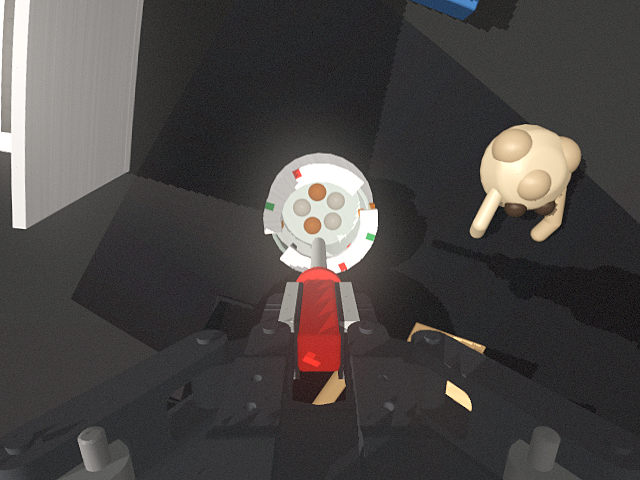

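The canister mouth is centred near (320,221): red marks at (297,173) and (343,267), green at (269,206) and (371,237). Five beads are ringed around (320,209), and the rod hangs straight in the grip.

Run:
```python
from h import *
im=cv2.imread('pics/w2.png'); C=cam('wrist'); h=cv2.cvtColor(im,cv2.COLOR_BGR2HSV)
g=((h[...,0]>45)&(h[...,0]<85)&(h[...,1]>120)); r=((h[...,0]<8)|(h[...,0]>172))&(h[...,1]>130)
P={}
for n,m in (('g',g),('r',r)):
    m=m.copy().astype(np.uint8); m[:150]=0; m[282:]=0; m[:,:255]=0; m[:,390:]=0
    k,l,s,c=cv2.connectedComponentsWithStats(m)
    for i in range(1,k):
        if s[i,4]>15:
            w=px2w(C,c[i],.07); print(n,c[i].round(1),s[i,4],w.round(4)); 
            P.setdefault(n,[]).append(w)
def dr(a,b): d=b-a; return np.degrees(np.arctan2(d[1],d[0]))
for n in P:
    if len(P[n])>=2: print(n,'centre',(P[n][0]+P[n][1])/2,'dir',dr(P[n][0],P[n][1]),np.linalg.norm(P[n][0]-P[n][1]))
print('beads',[px2w(C,u,.014).round(4)[:2] for u in [(317,191),(302,207),(313,225),(333,221),(336,200)]])
print(px2w(C,(320,209),.014))
```

```text
g [369.9 236.5] 42 [0.6176 0.2132 0.07  ]
r [296.7 173.6] 49 [0.6257 0.2945 0.07  ]
r [342.3 266.6] 41 [0.5818 0.2164 0.07  ]
r [317.9 275.4] 481 [0.5628 0.2292 0.07  ]
r centre [0.60376956 0.25543817 0.07      ] dir -119.31834850624503 0.08955746135567096
beads [array([0.6168, 0.2683]), array([0.5951, 0.2714]), array([0.5863, 0.2519]), array([0.6012, 0.2378]), array([0.6202, 0.2478])]
[0.60375843 0.25556467 0.014     ]
```

Run:
```python
from h import *
im=cv2.imread('pics/w2.png'); C=cam('wrist')
print('expect axis',w2px(C,[.6053,.2563,.134]),w2px(C,[.6053,.2563,.15]))
g=im[225:272:2,300:340].astype(int)
for v in (236,238,240,244,250,258): print(v, im[v,308:330].sum(1))
plan([.6038,.2555,.2],35)
for i in range(17): print(np.round([15*np.cos(i*np.pi/8),15*np.sin(i*np.pi/8)],1),end=' ')
```

```text
expect axis [320.83639695 240.41144701] [320.95106659 247.33539416]
236 [679 684 682 681 680 686 685 683 690 697 645 697 699 682 680 676 672 675
 677 680 676 683]
238 [672 676 681 679 671 686 662 564 562 529 473 451 447 474 611 644 685 675
 673 674 678 680]
240 [675 674 677 684 681 628 583 570 545 518 493 463 424 421 418 433 632 690
 681 670 678 681]
244 [497 497 542 586 620 601 584 572 545 521 502 458 441 432 432 422 395 545
 652 644 633 618]
250 [629 631 640 624 611 602 578 563 544 517 494 459 443 411 425 433 423 414
 586 589 586 584]
258 [765 725 646 608 599 588 573 560 541 517 486 463 445 423 418 442 424 403
 486 643 667 699]
pose [0.6053 0.2563 0.2407] [-1.7997e+02  1.3000e-01  3.5110e+01] q [ 22.9  20.7  28.1  97.6   0.  167.8] t 4.45 shift [-0.0016 -0.0002  0.0407] twist [-0.00289689  0.01308884  0.01054514]
[15.  0.] [13.9  5.7] [10.6 10.6] [ 5.7 13.9] [ 0. 15.] [-5.7 13.9] [-10.6  10.6] [-13.9   5.7] [-15.   0.] [-13.9  -5.7] [-10.6 -10.6] [ -5.7 -13.9] [ -0. -15.] [  5.7 -13.9] [ 10.6 -10.6] [13.9 -5.7] [15. -0.]
```

send_rows --linear '[[0,0.001,0.035],[0,0,0.035],[0,0,0.025],[0,0,0.015],[0,0,0.01],[0,0,0.005],[0,0,0]]' --twist '[[0,0,0],[0,0,0],[0,0,0],[0,0,0],[0,0,0],[0,0,0],[0,0,0]]' --gripper '[0,0,0,0,0,0,0]'

```text
time: 5.32
ee_pos: [0.6062, 0.2541, 0.1177]
tcp_rot: [180.0, -0.0, 35.0]
wrist_force: [-0.4, -0.6, 0.1]
opening: 0.0135
grasp_force: 58.5
```

Run:
```python
from h import *
print(bot.get_obs()['wrist_force']);plan([.6038,.2555,.115],35)
```

```text
[-0.43657416 -0.55314051  0.1231426 ]
pose [0.6062 0.2541 0.1177] [ 1.800e+02 -2.000e-02  3.498e+01] q [ 22.7  19.1  12.5  83.4   0.  167.8] t 5.33 shift [-0.0012 -0.0025  0.0027] twist [ 0.00046212 -0.00244264 -0.00182972]
```

send_rows --linear '[[0.0014,-0.002,0.002],[0.004,0,0],[0.0003,0.0018,0],[-0.0006,0.0019,0],[-0.0014,0.0017,0],[-0.0023,0.0011,0],[-0.0027,0.0001,0],[-0.0028,-0.0011,0]]' --twist '[[0,0,0],[0,0,0],[0,0,0],[0,0,0],[0,0,0],[0,0,0],[0,0,0],[0,0,0]]' --gripper '[0,0,0,0,0,0,0,0]'

```text
time: 6.32
ee_pos: [0.6045, 0.2488, 0.1153]
tcp_rot: [-180.0, -0.0, 35.0]
wrist_force: [0.3, -0.2, -0.8]
opening: 0.0135
grasp_force: 58.5
```

send_rows --linear '[[-0.0023,-0.0023,0],[-0.0012,-0.0032,0],[0.0001,-0.0037,0],[0.0017,-0.0035,0],[0.003,-0.0029,0],[0.0042,-0.0014,0],[0.0046,0.0003,0],[0.0044,0.0022,0]]' --twist '[[0,0,0],[0,0,0],[0,0,0],[0,0,0],[0,0,0],[0,0,0],[0,0,0],[0,0,0]]' --gripper '[0,0,0,0,0,0,0,0]'

```text
time: 7.32
ee_pos: [0.6086, 0.2693, 0.1152]
tcp_rot: [180.0, -0.0, 35.0]
wrist_force: [0.5, 0.2, -1.9]
opening: 0.0134
grasp_force: 58.5
```

send_rows --linear '[[0.0034,0.0039,0],[0.0016,0.0051,0],[-0.0011,0.0054,0],[-0.003,0.0045,0],[-0.0045,0.003,0],[-0.0054,0.0011,0],[-0.0054,-0.0011,0],[-0.0045,-0.003,0]]' --twist '[[0,0,0],[0,0,0],[0,0,0],[0,0,0],[0,0,0],[0,0,0],[0,0,0],[0,0,0]]' --gripper '[0,0,0,0,0,0,0,0]'

```text
time: 8.32
ee_pos: [0.6031, 0.2427, 0.1154]
tcp_rot: [-180.0, -0.0, 35.0]
wrist_force: [-0.5, -0.2, -0.2]
opening: 0.013
grasp_force: 58.5
```

send_rows --linear '[[-0.003,-0.0045,0],[-0.0011,-0.0054,0],[0.0011,-0.0054,0],[0.003,-0.0045,0],[0.0045,-0.003,0],[0.0054,-0.0011,0],[0.0054,0.0011,0],[0.0045,0.003,0]]' --twist '[[0,0,0],[0,0,0],[0,0,0],[0,0,0],[0,0,0],[0,0,0],[0,0,0],[0,0,0]]' --gripper '[0,0,0,0,0,0,0,0]'

```text
time: 9.32
ee_pos: [0.6089, 0.2705, 0.1152]
tcp_rot: [180.0, 0.0, 35.0]
wrist_force: [-0.0, 0.8, -1.8]
opening: 0.0133
grasp_force: 58.5
```

send_rows --linear '[[0.003,0.0045,0],[0.0011,0.0054,0],[-0.0011,0.0054,0],[-0.003,0.0045,0],[-0.0045,0.003,0],[-0.0054,0.0011,0],[-0.0054,-0.0011,0],[-0.0045,-0.003,0]]' --twist '[[0,0,0],[0,0,0],[0,0,0],[0,0,0],[0,0,0],[0,0,0],[0,0,0],[0,0,0]]' --gripper '[0,0,0,0,0,0,0,0]'

```text
time: 10.32
ee_pos: [0.6032, 0.2427, 0.1154]
tcp_rot: [180.0, -0.0, 35.0]
wrist_force: [-0.4, 0.1, -1.2]
opening: 0.0135
grasp_force: 58.5
```

send_rows --linear '[[-0.003,-0.0045,0],[-0.0011,-0.0054,0],[0.0011,-0.0054,0],[0.003,-0.0045,0],[0.0045,-0.003,0],[0.0054,-0.0011,0],[0.0054,0.0011,0],[0,0,0]]' --twist '[[0,0,0],[0,0,0],[0,0,0],[0,0,0],[0,0,0],[0,0,0],[0,0,0],[0,0,0]]' --gripper '[0,0,0,0,0,0,0,0]'

```text
time: 11.32
ee_pos: [0.6035, 0.2703, 0.115]
tcp_rot: [-180.0, 0.0, 35.0]
wrist_force: [-0.1, -0.3, 0.7]
opening: 0.0128
grasp_force: 58.5
```

Run:
```python
from h import *
print(bot.get_obs()['wrist_force']);im,C=snap('wrist','w3.png'); t,_=snap('top','t3.png'); plan([.6062,.2567,.12],35)
im=cv2.imread('pics/w3.png');t=cv2.imread('pics/t3.png')
cv2.imwrite('pics/c3.png',np.hstack([cv2.resize(im[90:290,220:420],(400,400)),cv2.resize(t[168:238,166:236],(400,400),interpolation=cv2.INTER_CUBIC)]))
```

```text
[-0.08130379 -0.25846441  0.66035426]
pose [0.6032 0.2701 0.1152] [1.800e+02 1.000e-02 3.497e+01] q [ 24.1  19.7  12.9  83.3  -0.  169.2] t 11.43 shift [-0.0052  0.0127 -0.0048] twist [ 9.94498967e-05  1.36297479e-03 -2.75787201e-03]
```

View pics/c3.png

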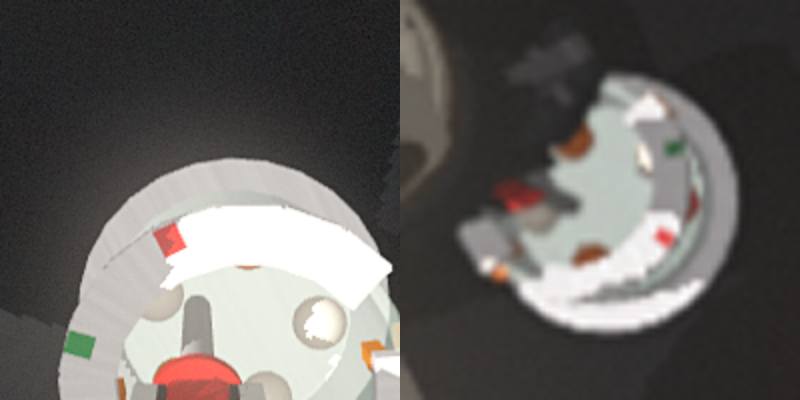

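The beads now lie out near the wall. I'll lift the rod back over the centre and check all five.

send_rows --linear '[[-0.0052,0.0127,0],[0,0,-0.02],[0,0,-0.04],[0,0,-0.04],[0,0,-0.03],[0,0,0],[0,0,0]]' --twist '[[0,0,0],[0,0,0],[0,0,0],[0,0,0],[0,0,0],[0,0,0],[0,0,0]]' --gripper '[0,0,0,0,0,0,0]'

```text
time: 12.3
ee_pos: [0.6061, 0.2562, 0.2443]
tcp_rot: [-180.0, 0.1, 35.0]
wrist_force: [0.3, 0.6, -1.4]
opening: 0.0132
grasp_force: 58.6
```

Run:
```python
from h import *
im,C=snap('wrist','w4.png'); plan([.6062,.2567,.245],35)
im=cv2.imread('pics/w4.png');h=cv2.cvtColor(im,cv2.COLOR_BGR2HSV)
cv2.imwrite('pics/c4.png',cv2.resize(im[135:295,240:400],(560,560),interpolation=cv2.INTER_CUBIC))
r=(((h[...,0]<8)|(h[...,0]>172))&(h[...,1]>130)).astype(np.uint8); g=((h[...,0]>45)&(h[...,0]<85)&(h[...,1]>100)).astype(np.uint8)
for n,m in (('g',g),('r',r)):
    k,l,s,c=cv2.connectedComponentsWithStats(m)
    for i in range(1,k):
        if s[i,4]>12 and 250<c[i][0]<390 and 150<c[i][1]<280: print(n,c[i].round(1),s[i,4],px2w(C,c[i],.07).round(4))
```

```text
pose [0.6059 0.2563 0.2438] [-1.7998e+02  1.1000e-01  3.4960e+01] q [ 22.9  20.9  28.7  98.   -0.  168. ] t 12.35 shift [ 0.0005 -0.0002 -0.0012] twist [-0.00202977  0.01104135 -0.00362806]
g [267.7 204.9] 37 [0.5906 0.2999 0.07  ]
g [367.2 234.7] 49 [0.6179 0.2151 0.07  ]
r [294.5 172.5] 46 [0.6261 0.2964 0.07  ]
r [340.2 264.7] 41 [0.5823 0.2182 0.07  ]
```

View pics/c4.png

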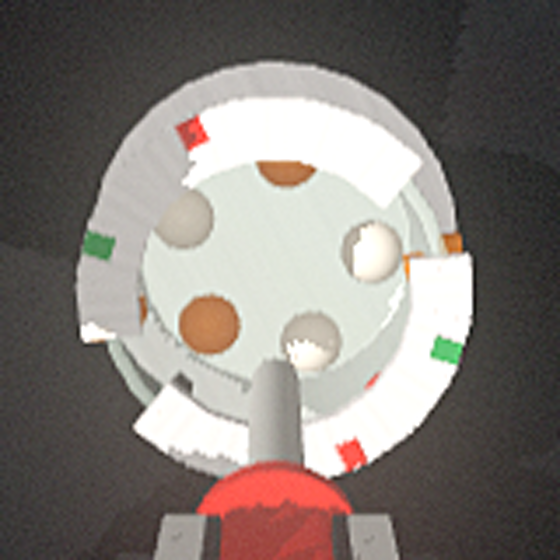

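All five beads have moved about 11–15 mm, to crop positions (287,160), (183,218), (209,324), (311,340) and (373,252). I'll add one wider turn, at 16 mm, for margin.

send_rows --linear '[[0,0,0.04],[0,0,0.04],[0,0,0.03],[0,0,0.015],[0.0,0,0.004],[0.006,0,0],[0.006,0,0],[0.004,0,0]]' --twist '[[0,0,0],[0,0,0],[0,0,0],[0,0,0],[0,0,0],[0,0,0],[0,0,0],[0,0,0]]' --gripper '[0,0,0,0,0,0,0,0]'

```text
time: 13.35
ee_pos: [0.62, 0.2665, 0.1171]
tcp_rot: [180.0, -0.1, 35.0]
wrist_force: [-0.0, 0.7, -1.4]
opening: 0.0134
grasp_force: 58.6
```

send_rows --linear '[[-0.0012,0.0061,0],[-0.0035,0.0052,0],[-0.0052,0.0035,0],[-0.0061,0.0012,0],[-0.0061,-0.0012,0],[-0.0052,-0.0035,0],[-0.0035,-0.0052,0],[-0.0012,-0.0061,0]]' --twist '[[0,0,0],[0,0,0],[0,0,0],[0,0,0],[0,0,0],[0,0,0],[0,0,0],[0,0,0]]' --gripper '[0,0,0,0,0,0,0,0]'

```text
time: 14.35
ee_pos: [0.5925, 0.248, 0.1164]
tcp_rot: [180.0, -0.0, 35.0]
wrist_force: [-0.5, 0.3, -0.9]
opening: 0.0133
grasp_force: 58.6
```

send_rows --linear '[[0.0012,-0.0061,0],[0.0035,-0.0052,0],[0.0052,-0.0035,0],[0.0061,-0.0012,0],[0.0061,0.0012,0],[0.0052,0.0035,0],[0.0035,0.0052,0],[0.0012,0.0061,0]]' --twist '[[0,0,0],[0,0,0],[0,0,0],[0,0,0],[0,0,0],[0,0,0],[0,0,0],[0,0,0]]' --gripper '[0,0,0,0,0,0,0,0]'

```text
time: 15.35
ee_pos: [0.6196, 0.2657, 0.1162]
tcp_rot: [180.0, 0.0, 35.0]
wrist_force: [0.1, -0.0, -0.1]
opening: 0.0131
grasp_force: 58.6
```

send_rows --linear '[[-0.0012,0.0061,0],[-0.0035,0.0052,0],[-0.0113,-0.0113,0],[0,0,-0.02],[0,0,-0.04],[0,0,-0.04],[0,0,-0.03],[0,0,0]]' --twist '[[0,0,0],[0,0,0],[0,0,0],[0,0,0],[0,0,0],[0,0,0],[0,0,0],[0,0,0]]' --gripper '[0,0,0,0,0,0,0,0]'

```text
time: 16.35
ee_pos: [0.6067, 0.2569, 0.2493]
tcp_rot: [179.9, -0.3, 35.0]
wrist_force: [-0.1, -0.2, -0.7]
opening: 0.0127
grasp_force: 58.6
```

Run:
```python
from h import *
im,C=snap('wrist','w5.png'); plan([.5325,.0378,.2473],35)
im=cv2.imread('pics/w5.png')
cv2.imwrite('pics/c5.png',cv2.resize(im[135:295,240:400],(560,560),interpolation=cv2.INTER_CUBIC))
```

```text
pose [0.6064 0.2567 0.2471] [ 1.7998e+02 -1.1000e-01  3.4970e+01] q [ 22.9  20.8  29.   98.1  -0.  168. ] t 16.4 shift [-0.186   0.137  -0.0004] twist [ 0.00245303 -0.01058511 -0.00263427]
```

View pics/c5.png

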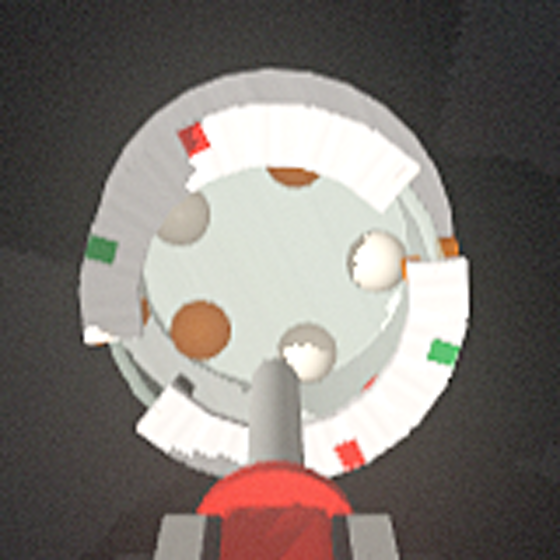

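The beads have moved a little further out towards the wall, so the stirring is done. Now the rod goes back to the stand.

send_rows --linear '[[-0.0372,0.0274,0],[-0.0372,0.0274,0],[-0.0372,0.0274,0],[-0.0372,0.0274,0],[-0.0372,0.0274,0],[0,0,0],[0,0,0],[0,0,0]]' --twist '[[0,0,0],[0,0,0],[0,0,0],[0,0,0],[0,0,0],[0,0,1],[0,0,1],[0,0,0]]' --gripper '[0,0,0,0,0,0,0,0]'

```text
time: 17.4
ee_pos: [0.5317, 0.0377, 0.2449]
tcp_rot: [-180.0, 0.1, 15.0]
wrist_force: [1.2, 0.1, -0.5]
opening: 0.0132
grasp_force: 58.6
```

send_rows --linear '[[0,0,0],[0,0,0]]' --twist '[[0,0,0],[0,0,0]]' --gripper '[0,0]'

```text
time: 17.65
ee_pos: [0.5322, 0.0381, 0.2459]
tcp_rot: [-180.0, 0.0, 15.1]
wrist_force: [0.7, 0.2, -1.3]
opening: 0.0134
grasp_force: 58.6
```

Run:
```python
from h import *
plan([.5325,.0378,.1143],15)
```

```text
pose [0.5322 0.0381 0.2459] [-1.7999e+02  3.0000e-02  1.5120e+01] q [  4.1   2.7   7.8  95.1  -0.  169. ] t 17.65 shift [0.0003 0.0004 0.1316] twist [-0.00056467  0.00321856  0.01226411]
```

send_rows --linear '[[0.0003,0.0004,0.035],[0,0,0.015],[0,0,0.015]]' --twist '[[0,0,0],[0,0,0],[0,0,0]]' --gripper '[0,0,0]'

```text
time: 18.02
ee_pos: [0.5326, 0.0378, 0.1808]
tcp_rot: [-180.0, 0.0, 15.0]
wrist_force: [0.2, -0.3, -0.7]
opening: 0.0131
grasp_force: 58.6
```

send_rows --linear '[[0,0,0.03],[0,0,0.02],[0,0,0.01],[0,0,0.004],[0,0,0]]' --twist '[[0,0,0],[0,0,0],[0,0,0],[0,0,0],[0,0,0]]' --gripper '[0,0,0,0,0]'

```text
time: 18.65
ee_pos: [0.5329, 0.0377, 0.1178]
tcp_rot: [180.0, -0.0, 15.0]
wrist_force: [-0.2, -0.3, -0.9]
opening: 0.013
grasp_force: 58.6
```

send_rows --linear '[[0,0,0.002],[0,0,0.001],[0,0,0],[0,0,0],[0,0,0],[0,0,0],[0,0,0]]' --twist '[[0,0,0],[0,0,0],[0,0,0],[0,0,0],[0,0,0],[0,0,0],[0,0,0]]' --gripper '[0,0,0,20,35,50,50]'

```text
time: 19.52
ee_pos: [0.5326, 0.0377, 0.1143]
tcp_rot: [180.0, -0.0, 15.0]
wrist_force: [-0.7, 0.7, 0.4]
opening: 0.0425
grasp_force: 0.0
```

send_rows --linear '[[0,0,-0.04],[0,0,-0.06],[0,0,-0.04],[0,0,0]]' --twist '[[0,0,0],[0,0,0],[0,0,0],[0,0,0]]' --gripper '[50,50,50,50]'

```text
time: 20.02
ee_pos: [0.5337, 0.0378, 0.2578]
tcp_rot: [179.9, -0.3, 15.0]
wrist_force: [0.6, 0.7, -0.4]
opening: 0.0429
grasp_force: 0.0
```

Run:
```python
from h import *
im,C=snap('wrist','w6.png'); plan([.528,-.248,.22],172)
h=cv2.cvtColor(cv2.imread('pics/w6.png'),cv2.COLOR_BGR2HSV).astype(int)
m=((h[...,0]<8)|(h[...,0]>172))&(h[...,1]>150)
for v in range(196,256,4):
    xs=np.where(m[v,280:360])[0]; print(v,(xs.min()+280,xs.max()+280) if len(xs) else '')
```

```text
pose [0.5332 0.0377 0.2555] [ 1.7997e+02 -1.4000e-01  1.4980e+01] q [  4.    2.9   9.1  96.   -0.  169.1] t 20.07 shift [-0.079   0.2746  0.0354] twist [ 1.99555091e-02  5.94469094e-05 -1.57015586e+01]
196 
200 
204 
208 
212 (np.int64(313), np.int64(324))
216 (np.int64(308), np.int64(329))
220 (np.int64(306), np.int64(330))
224 (np.int64(306), np.int64(331))
228 (np.int64(307), np.int64(330))
232 (np.int64(309), np.int64(328))
236 (np.int64(309), np.int64(327))
240 (np.int64(309), np.int64(327))
244 (np.int64(309), np.int64(327))
248 (np.int64(311), np.int64(322))
252
```

The rod hangs in the stand again, its handle's top face at about (318,238). Next, turn and move over the lid.

send_rows --linear '[[0,0,0],[0,0,0],[0,0,0],[0,0,0],[0,0,0],[0,0,0],[0,0,0],[0,0,0]]' --twist '[[0,0,-1.047],[0,0,-1.047],[0,0,-1.047],[0,0,-1.047],[0,0,-1.047],[0,0,-1.047],[0,0,-1.047],[0,0,-1.047]]' --gripper '[50,50,50,50,50,50,50,50]'

```text
time: 21.08
ee_pos: [0.5322, 0.0376, 0.2525]
tcp_rot: [-179.9, -0.0, 99.1]
wrist_force: [0.0, -0.5, 0.3]
opening: 0.0429
grasp_force: 0.0
```

send_rows --linear '[[0,0,0],[0,0,0],[0,0,0],[0,0,0],[0,0,0],[0,0,0],[0,0,0]]' --twist '[[0,0,-1.047],[0,0,-1.047],[0,0,-1.047],[0,0,-1.047],[0,0,-1.047],[0,0,-1.047],[0,0,-1.047]]' --gripper '[50,50,50,50,50,50,50]'

```text
time: 21.95
ee_pos: [0.5322, 0.0377, 0.2525]
tcp_rot: [-180.0, -0.1, 172.4]
wrist_force: [-0.4, 0.2, -0.5]
opening: 0.0427
grasp_force: 0.0
```

send_rows --linear '[[-0.007,-0.0568,0],[-0.007,-0.0568,0],[-0.007,-0.0568,0],[-0.007,-0.0568,0],[-0.007,-0.0568,0],[0,0,0],[0,0,0],[0,0,0]]' --twist '[[0,0,0],[0,0,0],[0,0,0],[0,0,0],[0,0,0],[0,0,0],[0,0,0],[0,0,0]]' --gripper '[50,50,50,50,50,50,50,50]'

```text
time: 22.95
ee_pos: [0.528, -0.2472, 0.254]
tcp_rot: [180.0, -0.0, 172.1]
wrist_force: [-0.0, -0.4, 0.3]
opening: 0.043
grasp_force: 0.0
```

Run:
```python
from h import *
plan([.528,-.248,.22],172)
im,C=snap('wrist','w7.png')
h=cv2.cvtColor(cv2.imread('pics/w7.png'),cv2.COLOR_BGR2HSV)
m=((h[...,0]>100)&(h[...,0]<130)&(h[...,1]>120)).astype(np.uint8)
x,y,w,hh=cv2.boundingRect(m); print(x,y,w,hh)
im=cv2.imread('pics/w7.png'); x0,y0=max(0,x-20),max(0,y-20); print(x0,y0)
cv2.imwrite('pics/c7.png',cv2.resize(im[y0:y0+hh+40,x0:x0+w+40],None,fx=3,fy=3,interpolation=cv2.INTER_CUBIC)[:600,:800])
```

```text
pose [ 0.528  -0.2472  0.254 ] [ 1.7998e+02 -3.0000e-02  1.7212e+02] q [-25.1   9.9  16.5  96.6   0.  -17.2] t 22.95 shift [-0.0001 -0.0008  0.034 ] twist [ 0.00210604 -0.00309237  0.01166704]
267 125 373 332
247 105
```

View pics/c7.png

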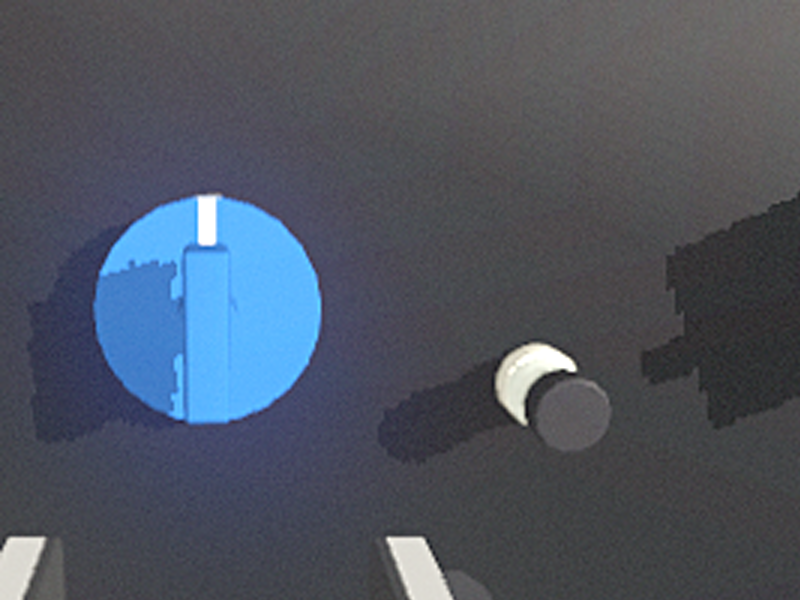

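The bar stands upright in the picture (crop columns 185–230), so yaw 172 fits. The flange centre is at pixel (316.2,208).

Run:
```python
from h import *
o=bot.get_obs(); o['ee_pos']=np.array([.528,-.2472,.254]); o['tcp_rot']=[179.98,-.03,172.12]
C=cam('wrist',o); a=px2w(C,(316.2,208),.024); b=px2w(C,(316.1,217),.068); print(a,b); p=(a+b)/2
q1=px2w(C,(316,170),.024);q2=px2w(C,(316.3,245.8),.068); d=q1-q2; print(np.degrees(np.arctan2(d[1],d[0])))
plan([p[0],p[1],.051],172)
im=cv2.imread('pics/w7.png')
for v in (190,200,215,235,242): # bar edges from brightness
    print(v, im[v,300:332,0])
```

```text
[ 0.52578616 -0.24871403  0.024     ] [ 0.52571755 -0.24854145  0.068     ]
172.45309605487563
pose [ 0.5281 -0.2472  0.2542] [ 1.7999e+02 -1.0000e-02  1.7213e+02] q [-25.1   9.9  16.5  96.6   0.  -17.2] t 23.0 shift [ 0.0021 -0.0018  0.2032] twist [ 0.00102375 -0.00094078  0.01298241]
190 [255 255 255 255 255 255 255 252 214 255 255 255 255 255 255 255 255 255
 255 255 255 255 255 255 255 255 255 255 255 255 255 255]
200 [203 204 200 195 255 255 255 251 199 250 255 255 255 255 255 255 255 255
 255 255 255 255 255 255 255 255 255 255 255 255 255 255]
215 [205 203 203 205 204 203 203 205 192 242 255 255 255 255 255 255 255 255
 255 255 255 255 255 255 255 255 255 255 255 255 255 255]
235 [200 203 202 197 194 187 245 255 200 222 255 255 255 255 255 255 255 255
 255 255 255 255 255 255 255 255 255 255 255 255 255 255]
242 [120 143 175 233 255 255 255 255 227 216 255 255 255 255 255 255 255 255
 255 255 255 255 255 255 255 255 255 255 255 253 239 169]
```

send_rows --linear '[[0.002,-0.0005,0.05],[0,0,0.05],[0,0,0.05],[0,0,0.035],[0,0,0.015],[0,0,0.003],[0,0,0],[0,0,0]]' --twist '[[0,0,0],[0,0,0],[0,0,0],[0,0,0],[0,0,0],[0,0,0],[0,0,0],[0,0,0]]' --gripper '[50,50,50,50,50,50,30,20]' --grip_force 80

```text
time: 24.0
ee_pos: [0.5268, -0.2491, 0.053]
tcp_rot: [-180.0, 0.1, 172.0]
wrist_force: [-0.0, -0.8, 2.8]
opening: 0.0177
grasp_force: 29.8
```

send_rows --linear '[[0,0,0],[0,0,0],[0,0,0],[0,0,0]]' --twist '[[0,0,0],[0,0,0],[0,0,0],[0,0,0]]' --gripper '[10,0,0,0]'

```text
time: 24.5
ee_pos: [0.5268, -0.2492, 0.0532]
tcp_rot: [-179.9, 0.2, 172.0]
wrist_force: [0.4, -0.1, 7.5]
opening: 0.0148
grasp_force: 78.2
```

Run:
```python
from h import *
o=bot.get_obs(); print(o['opening'],o['grasp_force'],o['wrist_force'],o['torque']);plan([.5258,-.2486,.2],172)
```

```text
0.014784082011715969 78.17942976951599 [ 0.36783185 -0.09364431  7.5274026 ] [-0.02182635  0.13666741  0.03103178]
pose [ 0.5268 -0.2492  0.0532] [-1.7994e+02  1.6000e-01  1.7202e+02] q [-25.3   9.9  -5.8  74.2  -0.  -17.3] t 24.5 shift [ 0.0006  0.0003 -0.1468] twist [-0.00549795  0.01644234  0.00221913]
```

send_rows --linear '[[0,0,-0.01],[0,0,-0.03],[0,0,-0.05],[0,0,-0.05],[0,0,-0.042],[0,0,0],[0,0,0],[0,0,0]]' --twist '[[0,0,0],[0,0,0],[0,0,0],[0,0,0],[0,0,0],[0,0,0.96],[0,0,0.96],[0,0,0]]' --gripper '[0,0,0,0,0,0,0,0]'

```text
time: 25.5
ee_pos: [0.5259, -0.2486, 0.2338]
tcp_rot: [180.0, 0.0, 152.9]
wrist_force: [0.3, 0.3, -0.3]
opening: 0.0147
grasp_force: 78.3
```

send_rows --linear '[[0.0203,0.0482,0],[0.0203,0.0482,0],[0.0203,0.0482,0],[0.0203,0.0482,0],[0.0203,0.0482,0],[0.0203,0.0482,0],[0.0203,0.0482,0],[0.0203,0.0482,0]]' --twist '[[0,0,0],[0,0,0],[0,0,0],[0,0,0],[0,0,0],[0,0,0],[0,0,0],[0,0,0]]' --gripper '[0,0,0,0,0,0,0,0]'

```text
time: 26.5
ee_pos: [0.5572, 0.1703, 0.2336]
tcp_rot: [180.0, 0.0, 153.1]
wrist_force: [0.7, 0.1, -0.8]
opening: 0.0152
grasp_force: 78.4
```

send_rows --linear '[[0,0,0],[0,0,0],[0,0,0],[0,0,0]]' --twist '[[0,0,0],[0,0,0],[0,0,0],[0,0,0]]' --gripper '[0,0,0,0]'

```text
time: 27.0
ee_pos: [0.5575, 0.1675, 0.2335]
tcp_rot: [180.0, 0.0, 152.8]
wrist_force: [1.2, -0.5, -0.2]
opening: 0.0153
grasp_force: 78.5
```

Run:
```python
from h import *
plan([.6061,.2557,.14],152.8); o=bot.get_obs(); print(o['opening'],o['wrist_force'])
im,C=snap('wrist','w8.png')
im=cv2.imread('pics/w8.png'); print(w2px(C,[.605,.2565,.07]))
cv2.imwrite('pics/c8.png',cv2.resize(im[120:420,180:520],None,fx=2,fy=2,interpolation=cv2.INTER_CUBIC))
```

```text
pose [0.5575 0.1675 0.2335] [1.7999e+02 1.0000e-02 1.5279e+02] q [16.7  9.2 13.4 94.2 -0.  43.9] t 27.0 shift [-0.0028  0.1006  0.0935] twist [ 0.00079352  0.00117116 -0.00138826]
0.015287493390664875 [ 1.2315972  -0.48834944 -0.23958935]
[439.36846149 226.80996028]
```

View pics/c8.png

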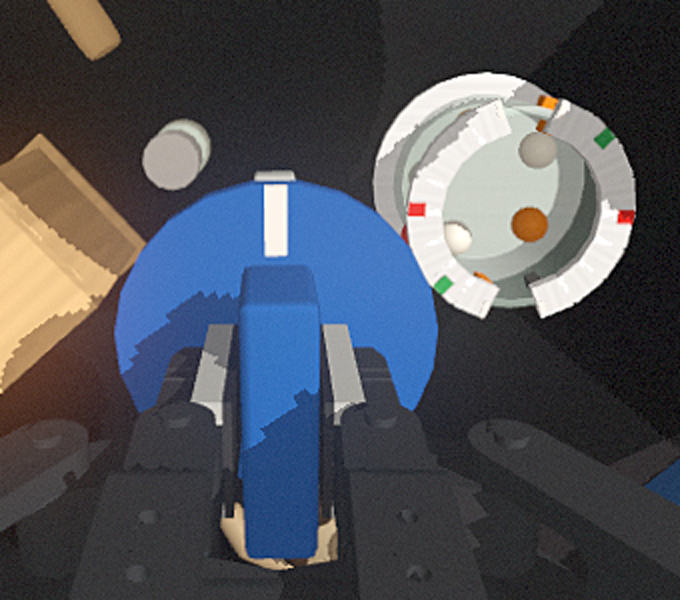

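The lid hangs in the grip, its axis line at crop column 276 and its flange at crop columns 115–438. The canister is at the upper right with green marks at (604,138) and (444,285) and red marks at (417,209) and (626,216). Both are visible, so I can measure them relative to each other.

Run:
```python
from h import *
from scipy.optimize import least_squares
im=cv2.imread('pics/w8.png'); C=cam('wrist'); h=cv2.cvtColor(im,cv2.COLOR_BGR2HSV)
ms={'g':((h[...,0]>45)&(h[...,0]<85)&(h[...,1]>100)),'r':(((h[...,0]<8)|(h[...,0]>172))&(h[...,1]>130))}
for n,m in ms.items():
    k,l,s,c=cv2.connectedComponentsWithStats(m.astype(np.uint8)); W=[]
    for i in range(1,k):
        if s[i,4]>20 and 380<c[i][0]<505 and 180<c[i][1]<275: w=px2w(C,c[i],.07); W.append(w); print(n,c[i].round(1),s[i,4],w.round(4))
    if len(W)==2: d=W[1]-W[0]; print('centre',(W[0]+W[1])/2,'dir',np.degrees(np.arctan2(d[1],d[0])),np.linalg.norm(d))
b=((h[...,0]>100)&(h[...,0]<130)&(h[...,1]>120))
o=bot.get_obs(); pts=[]
for v in range(225,300,3):
    xs=np.where(b[v,225:420])[0]
    if len(xs): pts+= [(xs.min()+225-.5,v),(xs.max()+225.5,v)]
z=o['ee_pos'][2]-.0292
W=np.array([px2w(C,p,z)[:2] for p in pts])
f=lambda p: np.hypot(W[:,0]-p[0],W[:,1]-p[1])-.038
r=least_squares(f,o['ee_pos'][:2],loss='soft_l1',f_scale=.0005); print('lid',r.x.round(4),'res mm',(r.fun*1000).round(1).tolist() if 0 else np.sqrt(np.mean(f(r.x)**2)))
r2=least_squares(lambda p:np.hypot(W[:,0]-p[0],W[:,1]-p[1])-p[2],[*r.x,.038],loss='soft_l1',f_scale=.0005);print(r2.x)
# axis line: white line columns
for v in (216,225,235,244): 
    g=im[v,305:335].min(1); xs=np.where(g>170)[0]; print(v,xs.min()+305,xs.max()+305)
print(o['ee_pos'])
```

```text
g [482.  188.5] 53 [0.5914 0.3005 0.07  ]
g [401.2 262.2] 44 [0.6188 0.2154 0.07  ]
centre [0.6050776  0.25796873 0.07      ] dir -72.1094700780388 0.08936790551453173
r [387.7 224.5] 47 [0.5834 0.2188 0.07  ]
r [492.8 228. ] 53 [0.6269 0.2971 0.07  ]
centre [0.6051563  0.25792328 0.07      ] dir 60.941690097210184 0.08952534272457585
lid [0.5574 0.1673] res mm 0.00025846199583068606
[0.55747642 0.16719534 0.03806839]
216 312 323
225 312 323
235 312 323
244 312 323
[0.55756552 0.16764248 0.233515  ]
```

send_rows --linear '[[-0.001,0.03,0],[0,0.04,0],[0,0.032,0],[0,0,0.04],[0,0,0.04],[0,0,0.02],[0,0,0],[0,0,0]]' --twist '[[0,0,0],[0,0,0],[0,0,0],[0,0,0],[0,0,0],[0,0,0],[0,0,0],[0,0,0]]' --gripper '[0,0,0,0,0,0,0,0]'

```text
time: 28.05
ee_pos: [0.6054, 0.2587, 0.1347]
tcp_rot: [179.9, 0.1, 152.8]
wrist_force: [0.3, -0.6, -0.8]
opening: 0.0149
grasp_force: 78.7
```

Run:
```python
from h import *
plan([.6052,.2580,.1042],152.9); o=bot.get_obs(); print(o['opening'],o['wrist_force'],o['torque'])
```

```text
pose [0.6054 0.2587 0.1347] [1.7993e+02 6.0000e-02 1.5282e+02] q [23.1 19.1 14.4 85.2  0.  50.3] t 28.05 shift [-0.0001 -0.0008  0.0305] twist [ 0.00698894  0.0056053  -0.00843928]
0.014943462241690708 [ 0.32564396 -0.58724798 -0.7540115 ] [ 0.01374517 -0.03089602  0.01329025]
```

Correct by 0.7 mm and lower gently in small steps.

send_rows --linear '[[0,-0.0007,0.004],[0,0,0.004],[0,0,0.003],[0,0,0.002],[0,0,0]]' --twist '[[0,0,0],[0,0,0],[0,0,0],[0,0,0],[0,0,0]]' --gripper '[0,0,0,0,0]'

```text
time: 28.68
ee_pos: [0.6045, 0.2582, 0.1201]
tcp_rot: [-180.0, -0.0, 152.8]
wrist_force: [0.1, -0.7, -1.3]
opening: 0.0154
grasp_force: 78.7
```

send_rows --linear '[[0,0,0.002],[0,0,0.002],[0,0,0.002],[0,0,0]]' --twist '[[0,0,0],[0,0,0],[0,0,0],[0,0,0]]' --gripper '[0,0,0,0]'

```text
time: 29.18
ee_pos: [0.6045, 0.2582, 0.114]
tcp_rot: [-180.0, -0.0, 152.8]
wrist_force: [0.1, 0.3, -1.4]
opening: 0.0148
grasp_force: 78.7
```

send_rows --linear '[[0,0,0.002],[0,0,0.002],[0,0,0.002],[0,0,0.001],[0,0,0]]' --twist '[[0,0,0],[0,0,0],[0,0,0],[0,0,0],[0,0,0]]' --gripper '[0,0,0,0,0]'

```text
time: 29.8
ee_pos: [0.6045, 0.2582, 0.1072]
tcp_rot: [-180.0, -0.0, 152.8]
wrist_force: [-0.0, 0.3, -0.9]
opening: 0.0152
grasp_force: 78.7
```

send_rows --linear '[[0,0,0.001],[0,0,0.001],[0,0,0.001],[0,0,0]]' --twist '[[0,0,0],[0,0,0],[0,0,0],[0,0,0]]' --gripper '[0,0,0,0]'

```text
time: 30.3
ee_pos: [0.6046, 0.2582, 0.1045]
tcp_rot: [180.0, 0.0, 152.8]
wrist_force: [-0.5, -1.2, 1.7]
opening: 0.0151
grasp_force: 79.0
```

send_rows --linear '[[0,0,0.0005],[0,0,0.0005],[0,0,0]]' --twist '[[0,0,0],[0,0,0],[0,0,0]]' --gripper '[0,0,0]'

```text
time: 30.68
ee_pos: [0.6046, 0.2581, 0.1042]
tcp_rot: [180.0, 0.0, 152.8]
wrist_force: [-3.6, -3.1, 6.8]
opening: 0.0149
grasp_force: 79.7
```

send_rows --linear '[[0,0,0],[0,0,0],[0,0,0],[0,0,0]]' --twist '[[0,0,0.5],[0,0,0.5],[0,0,0.5],[0,0,0]]' --gripper '[0,0,0,0]'

```text
time: 31.18
ee_pos: [0.6049, 0.2587, 0.104]
tcp_rot: [179.9, 0.0, 137.9]
wrist_force: [-2.0, 1.0, 6.6]
opening: 0.0151
grasp_force: 79.5
```

Run:
```python
from h import *
plan([.6046,.2581,.1042],152.8); o=bot.get_obs(); print(o['opening'],o['wrist_force'],o['torque'])
```

```text
pose [0.6049 0.2587 0.104 ] [1.7991e+02 1.0000e-02 1.3788e+02] q [23.1 19.3 11.2 81.8  0.  65.3] t 31.18 shift [-0.0002 -0.0006 -0.0002] twist [ 0.00874667  0.00253129 -1.491887  ]
0.015124607037899144 [-1.99420308  0.9773969   6.62229284] [ 0.33737707  0.08640725 -0.0277437 ]
```

Turning freely with low forces. Go on to 45 degrees in all.

send_rows --linear '[[0,0,0],[0,0,0],[0,0,0],[0,0,0],[0,0,0],[0,0,0],[0,0,0],[0,0,0]]' --twist '[[0,0,0.5],[0,0,0.5],[0,0,0.5],[0,0,0.5],[0,0,0.5],[0,0,0.5],[0,0,0],[0,0,0]]' --gripper '[0,0,0,0,0,0,0,0]'

```text
time: 32.17
ee_pos: [0.6053, 0.2588, 0.104]
tcp_rot: [179.9, -0.0, 108.0]
wrist_force: [2.3, 3.3, 5.7]
opening: 0.0151
grasp_force: 79.5
```

Run:
```python
from h import *
plan([.6046,.2581,.1042],107.9); o=bot.get_obs(); print(o['opening'],o['grasp_force'],o['wrist_force'],o['torque'])
im,C=snap('wrist','w9.png'); s,_=snap('scene','s9.png')
im=cv2.imread('pics/w9.png'); h=cv2.cvtColor(im,cv2.COLOR_BGR2HSV)
for n,m in {'g':((h[...,0]>45)&(h[...,0]<85)&(h[...,1]>100)),'r':(((h[...,0]<8)|(h[...,0]>172))&(h[...,1]>130))}.items():
    k,l,s,c=cv2.connectedComponentsWithStats(m.astype(np.uint8))
    for i in range(1,k):
        if s[i,4]>20 and 180<c[i][0]<460 and 50<c[i][1]<400: print(n,c[i].round(1),s[i,4])
for v in range(130,215,6):
    g=im[v,290:350].min(1).astype(int); xs=np.where(g>150)[0]; print(v,(xs.min()+290,xs.max()+290,im[v,318]) if len(xs) else '')
print(w2px(C,[.6049+.0446*np.cos(np.radians(107.9)),.258+.0446*np.sin(np.radians(107.9)),.07]))
```

```text
pose [0.6053 0.2588 0.104 ] [ 1.7987e+02 -3.0000e-02  1.0804e+02] q [23.1 19.3 11.2 81.8  0.  95.1] t 32.17 shift [-0.0004 -0.0008 -0.0002] twist [ 0.01250779 -0.00331138  0.014225  ]
0.015105558853701557 79.45948362350464 [2.28863552 3.33573958 5.70588362] [ 0.74657271 -0.51862873 -0.04767933]
g [322.  193.5] 26
r [389.5 227.6] 163
130 
136 
142 
148 
154 
160 
166 (np.int64(304), np.int64(333), array([239, 242, 246], dtype=uint8))
172 (np.int64(290), np.int64(349), array([243, 246, 249], dtype=uint8))
178 (np.int64(290), np.int64(349), array([238, 241, 243], dtype=uint8))
184 (np.int64(290), np.int64(349), array([255, 255, 255], dtype=uint8))
190 (np.int64(290), np.int64(345), array([129, 183, 109], dtype=uint8))
196 (np.int64(290), np.int64(349), array([142, 190, 124], dtype=uint8))
202 (np.int64(290), np.int64(349), array([146, 192, 128], dtype=uint8))
208 (np.int64(290), np.int64(349), array([242, 244, 249], dtype=uint8))
214 (np.int64(290), np.int64(349), array([240, 245, 254], dtype=uint8))
[319.87617142 195.01397788]
```

Run:
```python
from h import *
im=cv2.imread('pics/w9.png'); h=cv2.cvtColor(im,cv2.COLOR_BGR2HSV)
for v in range(186,262,5):
    b=(h[v,270:370,0]>98)&(h[v,270:370,0]<130)&(h[v,270:370,1]>100)
    w=np.where(im[v,300:340].min(1)>150)[0]+300; g=np.where((h[v,300:345,0]>45)&(h[v,300:345,0]<85)&(h[v,300:345,1]>60))[0]+300
    print(v,'blue',b.sum(),'white',(w.min(),w.max(),len(w)) if len(w) else '','green',(g.min(),g.max()) if len(g) else '')
print(bot.get_obs()['time'],bot.get_obs()['wrist_force'])
```

```text
186 blue 0 white (np.int64(300), np.int64(339), 28) green 
191 blue 0 white (np.int64(300), np.int64(339), 27) green (np.int64(313), np.int64(325))
196 blue 0 white (np.int64(300), np.int64(339), 27) green (np.int64(313), np.int64(325))
201 blue 0 white (np.int64(300), np.int64(339), 27) green (np.int64(313), np.int64(325))
206 blue 0 white (np.int64(300), np.int64(339), 40) green 
211 blue 21 white (np.int64(300), np.int64(339), 12) green 
216 blue 30 white (np.int64(312), np.int64(323), 12) green 
221 blue 39 white (np.int64(312), np.int64(323), 12) green 
226 blue 56 white (np.int64(312), np.int64(323), 12) green 
231 blue 67 white (np.int64(312), np.int64(323), 12) green 
236 blue 88 white (np.int64(312), np.int64(323), 12) green 
241 blue 87 white (np.int64(312), np.int64(324), 13) green 
246 blue 87 white (np.int64(312), np.int64(324), 13) green 
251 blue 100 white  green 
256 blue 100 white  green 
261 blue 100 white  green 
32.275 [2.19816861 2.71955462 4.58254457]
```

The lid's line (columns 312–323) is on the green mark (columns 313–325), held down with about 5 N. Handing in.

```bash
python3 -c "
from workcell import ticket,bot
print(abs(bot.get_obs()['qd']).max()); print(ticket.job_done())"
```

```text
0.07400458237383187
the job is handed in; nothing more can be done
None
```

The job is handed in at about 32 s, result not reported: the beads are stirred out 11 mm or more, the rod is back in its stand, and the lid is held fully down and still within about 1° of the green mark; I planned paths clear of the specimens, vials and brush but took no final look at them.

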